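# Touch off a printing block on its three datum studs

### The arm

A 6-joint arm with a two-finger parallel gripper is mounted at the origin on the work surface. World frame = base frame: x ahead of the robot, y to its left, z up, the work surface at z = 0. Lengths are in m, angles in rad, forces in N, time in s.
With the tool pointing down it reaches from about 0.4 to 0.825 m from the base axis. Payload 7 kg.
Tool frame: the origin (TCP) lies midway between the tips of the shut fingers; the grasp point (between the pads) lies hold_point_z behind it (hold_point_z is the distance from the TCP to the grasp point, in m); z points along the fingers, y is the direction in which the jaws open and shut (so a half turn about z gives the same grasp; the last joint's range is limited). The gripper opens to 88 mm and grips with 3 to 60 N. Pads are 19 mm wide; open, the fingers measure 130 mm over their backs; the gripper's body (78 mm by 193 mm) begins 47 mm behind the grasp point.
Start: joints at [1.524, 0.359, 0.012, 0, -1.224, -0.288], TCP at [0.222, 0.637, 0.227] pointing down, gripper open.
Joint ranges: [-3.07, 3.07], [-1.43, 2.12], [-1.02, 1.25], [-3.03, 1.67], [-3.05, -0], [-3.03, 3.03]. Speed limits (rad/s): [2.39, 2.39, 3.01, 3.14, 3.14, 3.14].

### API

Orientations are given as [roll, pitch, yaw] about the fixed x, y, z axes, in that order (R = Rz(yaw) Ry(pitch) Rx(roll)).
In Python, from station import * gives the robot as it stands. The module is installed in compiled form; this text tells all that it offers.
- The arm moves only by the tool arm_command, never from a script. Its arguments are lists of equal length, an entry for each row: "fingers": the closure, from -1 (fully open) to 1 (shut); "dp": the shift along the world's x, y, z in m, a list of three; "roll": the turn about the world's z in rad. In form: {"fingers": [fingers, ...], "dp": [[x, y, z], ...], "roll": [roll, ...]}. A call has 1 to 8 rows; each row shifts and turns the pose as measured when the row begins; what a row does not reach is not made up. A row lasts 1/10 s, in which the tool goes at most 50 mm and 8.59 degrees, less where a joint would pass 70% of its speed; a pose out of reach is approached as far as the arm can. A call is refused whole if a number of a shift passes 0.05 or a number of a turn 0.15, either way. A call with a gripper value outside its range is refused whole. The fingers move at their own pace and stop on an object; "newtons" is the grip in N (left out, the last holds). Time passes only in rows, so rows that do not move let the fingers close. It gives the time, the measured TCP pose, the force and the opening at its end, in the units of the state.
- get_state(): the state, without advancing time (a new reading comes with each control period).
- grab_frame(name): name is "scene" or "side" or "wrist"; returns the picture (384x512x3 uint8, blue, green, red); there is no depth.
- calibration(name): a dict with "fx", "fy", "cx", "cy" (pixels), "k1" (the pictures are not rectified: a ray, as slopes to the right and down, at radius r is drawn at 1 + k1 r^2 times it, then the intrinsics apply), "R" (3x3) and "t" (3): a world point X has camera coordinates R X + t; the wrist camera has in their place "hand_eye" (4x4, takes a point from camera to tool coordinates, whose origin is the TCP and whose axes are the flange's). Camera axes: x right, y down, z forward; pixel columns grow to the right and rows downward; lengths in m; the calibration is good to about 2 mm. A picture is of the moment at which its call begins: read the wrist's pose just before it. calibration takes no time and is no camera call.
- job_done(): hands the job in, once; it reports no verdict.
The state is a dict: "t": time; "q": joint angles; "qd": joint speeds; "joint_efforts": joint torques, N m; "eef_pos": TCP position; "ee_rot": TCP orientation; "force": force on the tool from outside, world axes, zero at the start; "moment": the same for the moment, N m; "width": finger opening in m.
Only numpy, scipy, OpenCV 4.12 (cv2) and the standard library are available. Lean on these libraries where they do the work, as an engineer would, in place of code of your own. Each camera call takes 0.05 s, during which the arm holds its last target.

### The job

The larger of the two wooden printing blocks on the cutting mat has to be located before it is carved. With the gripper shut, touch it off lightly from above, pausing for about half a second on top of each of its three aluminium studs: first the square one, then the round one on the same long edge, and last the round one at the middle of the opposite edge. Do not shift the block, leave the smaller block untouched, and lift clear at the end.

Things in the scene. Friction and masses are not known exactly. Their poses are not given: they have to be found in the camera images.
- stud_square: Rigid aluminium stud on the larger wooden block (200 x 140 x 32 mm, about 0.7 kg, loose on a 3 mm mat), 14 mm above its top; 28 x 28 mm square, near one corner. Origin: centre of its flat top, the point to touch; z up. y runs along the block to the round stud on the same edge; x across it to the opposite edge. Blue fan ridges 3 mm high are carved between the studs.
- stud_same_edge: Rigid aluminium stud on the larger wooden block (200 x 140 x 32 mm, about 0.7 kg, loose on a 3 mm mat), 14 mm above its top; round, 28 mm in diameter, near the other end of the same long edge, 150 mm from the square stud. Origin: centre of its flat top, the point to touch; z up. Same axes as the square stud.
- stud_opposite: Rigid aluminium stud on the larger wooden block (200 x 140 x 32 mm, about 0.7 kg, loose on a 3 mm mat), 14 mm above its top; round, 28 mm in diameter, at the middle of the opposite long edge: 90 mm across the block and 75 mm along it from each of the other two. Origin: centre of its flat top, the point to touch; z up. Same axes as the square stud.
- small_block: The bystander, not to be touched: a smaller wooden printing block, 125 mm (y) x 90 mm (x) x 28 mm, loose on the same mat, with one carved blue fan and three small round aluminium studs (18 mm in diameter, 10 mm high) and no square one. Origin at the centre of its underside, z up.
Not all that is in view belongs to the job. What is shaped like the part that bears stud_square but green, orange or yellow is not meant.

How it is judged:
On the way, in this order (a step that is already met when the one before it is completed fails the run):
1. the shut fingertips rest on top of the square stud (contact force between the fingers and stud_square above 0.5 N and horizontal distance between the grasp point and stud_square below 0.018 m and z of the grasp point in the frame of stud_square above 0.008 m), for 0.1 s.
2. then on top of the round stud on the same long edge (contact force between the fingers and stud_same_edge above 0.5 N and horizontal distance between the grasp point and stud_same_edge below 0.018 m and z of the grasp point in the frame of stud_same_edge above 0.008 m), for 0.1 s.
3. then on top of the round stud at the middle of the opposite edge (contact force between the fingers and stud_opposite above 0.5 N and horizontal distance between the grasp point and stud_opposite below 0.018 m and z of the grasp point in the frame of stud_opposite above 0.008 m), for 0.1 s.
At the end, for the whole second after the job is handed in: All three studs have been touched on top in the given order (gripper centred within 18 mm of the stud's centre, over 0.5 N, for 0.1 s each); the larger block lies flat and at rest with every stud within 12 mm of where it started, and the robot is clear of the studs (distance of each of stud_square, stud_same_edge, stud_opposite from where it was at the start of the episode below 0.012 m and angle between stud_square's own z axis and vertical below 0.05 rad and linear speed of stud_square below 0.02 m/s and contact force between the arm and stud_square below 0.1 N and contact force between the arm and stud_same_edge below 0.1 N and contact force between the arm and stud_opposite below 0.1 N).
It fails at once if the smaller block is touched by the robot (over 1 N) (contact force between any of the fingers, the arm and small_block above 1 N).
It fails at once if a stud is pressed hard (over 60 N) (contact force between the fingers and stud_square above 60 N or contact force between the fingers and stud_same_edge above 60 N or contact force between the fingers and stud_opposite above 60 N).
It also fails if it takes over 45 s, if anything falls off the work surface, if the arm or the gripper's body presses on something with over 40 N, if the wrist force passes 120 N, or if a joint passes its speed limit or range.

## Working session

There is one attempt and no reset: what is moved stays moved. The work goes in short steps, Python scripts to look and compute and a tool call to move; the robot and the scene stay as the last step left them, time stands still between calls to the robot, and variables do not carry over. Pictures are saved under pics/ and viewed, and the job is handed in when it is done.

Besides the shell and the picture viewer there is one more tool, called after "Emit:" in YAML: its name, and indented under it one key for each argument. arm_command: Moves the arm, as the interface text tells. Its arguments: {"type":"object","properties":{"fingers":{"type":"array"},"dp":{"type":"array"},"roll":{"type":"array"},"newtons":{"type":"number"}},"required":["fingers","dp","roll"]}

```bash
mkdir -p pics; python3 - <<'E'
from station import *
import cv2
s=get_state();print({k:s[k] for k in ('t','q','eef_pos','ee_rot','force','width')})
for n in ("scene","side","wrist"):
    cv2.imwrite(f"pics/{n}0.png",grab_frame(n)); print(n,calibration(n))
try: print(hold_point_z)
except Exception as e: print(e)
E
```

```text
{'t': 0.0, 'q': array([ 1.52408993e+00,  3.59398514e-01,  1.10701947e-02, -3.42829497e-04,
       -1.22412184e+00, -2.88075172e-01]), 'eef_pos': array([0.22166312, 0.63704556, 0.22562143]), 'ee_rot': array([ 3.13991540e+00, -1.60908558e-04, -3.34898187e-01]), 'force': array([ 0.84070777, -0.52047427,  0.0041133 ]), 'width': 0.0874713999326176}
scene {'fx': 414.9329442471033, 'fy': 414.9329442471033, 'cx': 254.4819541424297, 'cy': 189.74814973980736, 'k1': -0.04825729718286646, 'R': array([[ 0.53623697,  0.84404715, -0.00585856],
       [ 0.63119498, -0.40559738, -0.66112303],
       [-0.56039523,  0.35082071, -0.75025463]]), 't': array([-0.0749487 , -0.28306888,  1.73290944])}
side {'fx': 423.0870166438162, 'fy': 423.0870166438162, 'cx': 250.84850080414756, 'cy': 195.30036536064745, 'k1': -0.09003524440564663, 'R': array([[ 0.69548356, -0.71852593,  0.0048072 ],
       [-0.46531708, -0.45547259, -0.75896293],
       [ 0.54752409,  0.52560937, -0.65111609]]), 't': array([-0.41600797,  0.16417568,  1.15436881])}
wrist {'fx': 314.0183217854771, 'fy': 314.0183217854771, 'cx': 252.59090562421022, 'cy': 190.4251252872699, 'k1': 0.012254083336648607, 'hand_eye': array([[-5.97672928e-04, -9.64396308e-01, -2.64460589e-01,
         7.24897874e-02],
       [ 9.99998840e-01, -9.46813324e-04,  1.19273364e-03,
         5.82575528e-04],
       [-1.40066273e-03, -2.64459569e-01,  9.64395756e-01,
        -1.57446185e-01],
       [ 0.00000000e+00,  0.00000000e+00,  0.00000000e+00,
         1.00000000e+00]])}
0.0188
```

View pics/scene0.png

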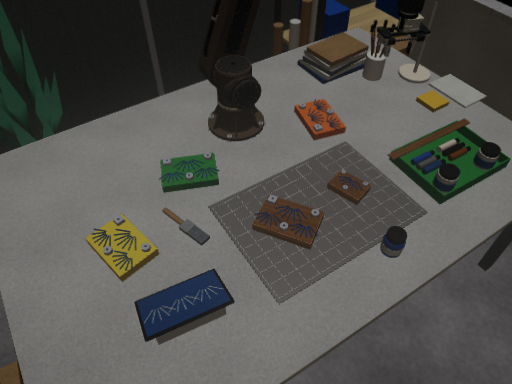

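View pics/side0.png

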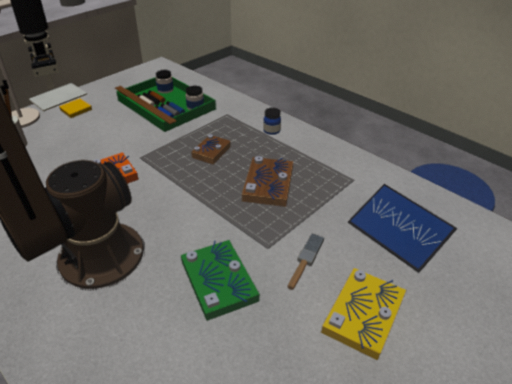

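View pics/wrist0.png

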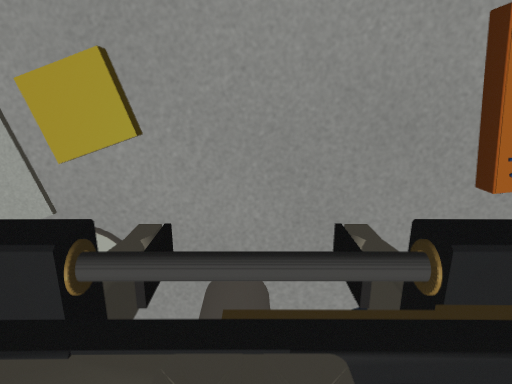

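The scene picture has five block-like candidates: the larger brown block at (288,220), the small brown one at (349,185), and decoys in green (189,172), orange (320,118) and yellow (121,246). I choose the brown one at (288,220) on the mat and will check it in close crops.

```bash
python3 - <<'E'
import cv2,numpy as np
a=cv2.imread("pics/scene0.png")[185:255,240:340];b=cv2.imread("pics/side0.png")[145:215,225:325]
o=np.vstack([cv2.resize(x,None,fx=6,fy=6,interpolation=cv2.INTER_CUBIC)[:300] if 0 else cv2.resize(x,None,fx=4,fy=4,interpolation=cv2.INTER_CUBIC) for x in(a,b)])
o=cv2.convertScaleAbs(o,alpha=1.6)
cv2.imwrite("pics/crop0.png",o)
E
```

```text
(no output)
```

View pics/crop0.png

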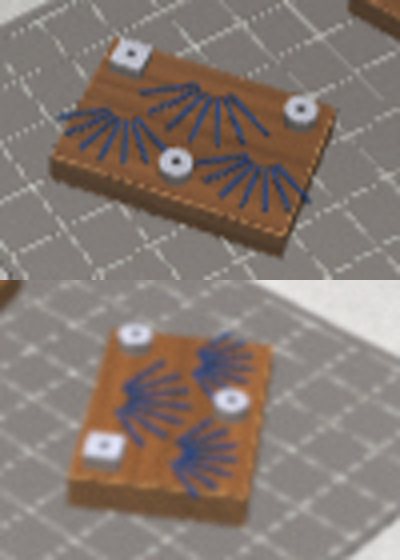

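The crop confirms brown wood, a square stud and two round ones, with one round stud at the middle of the opposite edge. Scene pixels are square (272.5,198), same edge (315,212), opposite (284,225). Side pixels are (251,186), (258.5,158), (283,175).

```bash
cat > h.py <<'E'
from station import *
import numpy as np
from scipy.optimize import least_squares
def proj(X,c,R=None,t=None):
    R=c["R"] if R is None else R; t=c["t"] if t is None else t
    p=np.atleast_2d(X)@R.T+t; s=p[:,:2]/p[:,2:]
    s=s*(1+c["k1"]*(s**2).sum(1,keepdims=True))
    return s*[c["fx"],c["fy"]]+[c["cx"],c["cy"]]
def model(p,h=0.049):
    x,y,a=p; ey=np.array([np.cos(a),np.sin(a)]); ex=np.array([ey[1],-ey[0]])  # x cross: z up
    S=np.array([x,y]); P=np.array([S,S+.15*ey,S+.09*ex+.075*ey])
    return np.c_[P,[h]*3]
E
python3 - <<'E'
from h import *
ob={"scene":[(272.5,198),(315.1,211.9),(283.9,224.8)],"side":[(250.8,186.1),(258.6,158.1),(282.9,174.9)]}
C={n:calibration(n) for n in ob}
for use in (["scene"],["side"],["scene","side"]):
  best=None
  for a in np.arange(-3,3.2,.7):
    r=least_squares(lambda p:np.concatenate([(proj(model(p),C[n])-ob[n]).ravel() for n in use]),[.5,.2,a])
    if best is None or r.cost<best.cost:best=r
  print(use,best.x.round(4),best.cost.round(2));print(model(best.x).round(4)); print(best.fun.round(1))
for i in range(3):
  print(least_squares(lambda X:np.concatenate([(proj(X,C[n])-ob[n][i]).ravel() for n in ob]),[.5,.2,.05]).x.round(4))
print(least_squares(lambda X:np.concatenate([(proj(X,C["scene"])-[351,178]).ravel(),(proj(X,C["side"])-[211,143]).ravel()]),[.5,.2,.05]).x.round(4),"small")
E
```

```text
['scene'] [ 0.4593 -0.1309 -5.6899] 0.02
[[ 0.4593 -0.1309  0.049 ]
 [ 0.5837 -0.0471  0.049 ]
 [ 0.5718 -0.1636  0.049 ]]
[ 0.  -0.   0.1 -0.1 -0.1  0.1]
['side'] [ 0.4622 -0.1313  0.5918] 0.05
[[ 0.4622 -0.1313  0.049 ]
 [ 0.5867 -0.0476  0.049 ]
 [ 0.5747 -0.1641  0.049 ]]
[ 0.1  0.   0.1  0.1 -0.2 -0.2]
['scene', 'side'] [ 0.4607 -0.1316  0.5929] 0.49
[[ 0.4607 -0.1316  0.049 ]
 [ 0.5851 -0.0478  0.049 ]
 [ 0.5732 -0.1643  0.049 ]]
[ 0.1  0.3  0.2  0.3 -0.   0.5 -0.2  0.3 -0.2  0.4 -0.4  0.1]
[ 0.4608 -0.1322  0.0507]
[ 0.585  -0.0486  0.051 ]
[ 0.5731 -0.1651  0.0508]
[0.5372 0.143  0.0508] small
```

Both cameras agree within 3 mm. Targets in world coordinates: square (0.461,-0.132), same edge (0.585,-0.048), opposite (0.573,-0.164), tops at z≈0.049. The small block is near (0.54,0.14), so I shut the gripper and travel high.

Emit:
arm_command:
  fingers: [1, 1, 1, 1, 1, 1, 1, 1]
  dp:
    - [0.025, -0.035, 0]
    - [0.025, -0.035, 0]
    - [0.025, -0.035, 0]
    - [0.025, -0.035, 0]
    - [0.025, -0.035, 0]
    - [0.025, -0.035, 0]
    - [0.025, -0.035, 0]
    - [0.025, -0.035, 0]
  roll: [0, 0, 0, 0, 0, 0, 0, 0]
  newtons: 10

```text
t: 0.95
eef_pos: [0.4231, 0.3492, 0.2219]
ee_rot: [3.136, -0.0, -0.327]
force: [1.0, 0.3, 0.1]
width: 0.0294
```

Emit:
arm_command:
  fingers: [1, 1, 1, 1, 1, 1, 1, 1]
  dp:
    - [0.01, -0.04, 0]
    - [0.01, -0.04, 0]
    - [0.01, -0.04, 0]
    - [0, -0.04, 0]
    - [0, -0.04, 0]
    - [0, -0.04, 0]
    - [0, -0.04, 0]
    - [0, -0.04, 0]
  roll: [0, 0, 0, 0, 0, 0, 0, 0]

```text
t: 1.75
eef_pos: [0.4538, 0.0155, 0.2207]
ee_rot: [3.134, 0.0, -0.328]
force: [2.0, 0.2, 0.5]
width: 0.0002
```

Emit:
arm_command:
  fingers: [1, 1, 1, 1, 1]
  dp:
    - [0, -0.04, 0]
    - [0, -0.04, 0]
    - [0, -0.04, 0]
    - [0, -0.02, 0]
    - [0, 0, 0]
  roll: [0, 0, 0, 0, 0]

```text
t: 2.25
eef_pos: [0.4512, -0.1339, 0.2208]
ee_rot: [3.135, -0.0, -0.332]
force: [0.3, 0.3, 0.0]
width: 0.0006
```

```bash
python3 - <<'E'
from h import *
import cv2
from scipy.spatial.transform import Rotation as Ro
s=get_state();f=grab_frame("wrist")
c=calibration("wrist");H=c["hand_eye"]
T=np.eye(4);T[:3,:3]=Ro.from_euler("xyz",s["ee_rot"]).as_matrix();T[:3,3]=s["eef_pos"]
W=np.linalg.inv(T@H)
P=model([0.4607,-.1316,.5929]); uv=proj(P,c,W[:3,:3],W[:3,3]); print(uv.round(1))
np.save("W1.npy",W)
g=f.copy()
for u in uv: cv2.drawMarker(g,tuple(int(round(v)) for v in u),(0,0,255),cv2.MARKER_CROSS,12,1)
cv2.imwrite("pics/wrist1.png",cv2.resize(cv2.convertScaleAbs(g,alpha=1.4),None,fx=1.5,fy=1.5))
E
```

```text
[[245.6 166.9]
 [123.1  76.6]
 [238.9  47.4]]
```

View pics/wrist1.png

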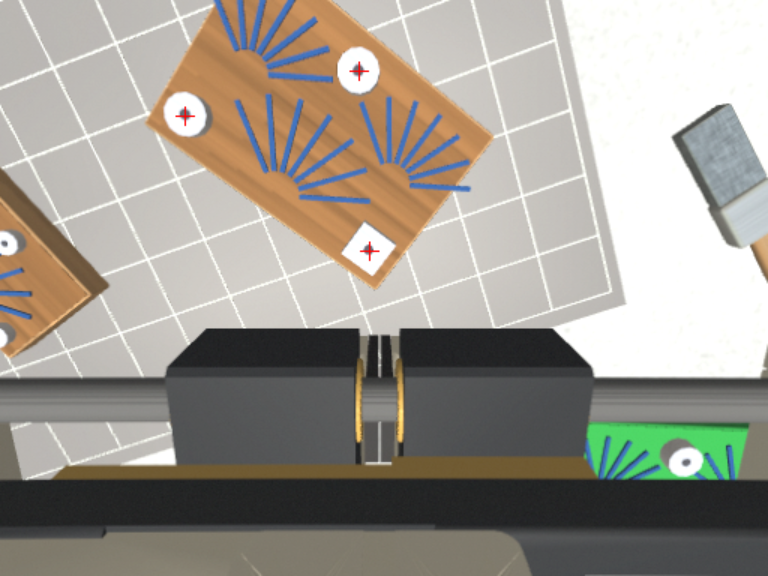

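The wrist picture shows all three predicted crosses on the stud centres (square (369,250), same edge (185,115), opposite (358,71) in the 1.5x view), so all three cameras agree. Next: descend over the square stud.

Emit:
arm_command:
  fingers: [1, 1, 1, 1, 1, 1, 1]
  dp:
    - [0.01, 0.002, -0.03]
    - [0, 0, -0.03]
    - [0, 0, -0.03]
    - [0, 0, -0.03]
    - [0, 0, -0.02]
    - [0, 0, 0]
    - [0, 0, 0]
  roll: [0, 0, 0, 0, 0, 0, 0]

```text
t: 3.0
eef_pos: [0.4626, -0.1264, 0.0781]
ee_rot: [3.137, -0.004, -0.328]
force: [0.8, 0.2, 1.3]
width: 0.0004
```

Emit:
arm_command:
  fingers: [1, 1, 1, 1, 1]
  dp:
    - [-0.002, -0.005, -0.01]
    - [0, 0, -0.008]
    - [0, 0, 0]
    - [0, 0, -0.003]
    - [0, 0, 0]
  roll: [0, 0, 0, 0, 0]

```text
t: 3.5
eef_pos: [0.463, -0.131, 0.0589]
ee_rot: [3.139, -0.01, -0.327]
force: [-0.7, 0.7, 0.5]
width: 0.0006
```

Emit:
arm_command:
  fingers: [1, 1, 1, 1]
  dp:
    - [-0.002, 0, -0.003]
    - [0, 0, -0.003]
    - [0, 0, -0.002]
    - [0, 0, 0]
  roll: [0, 0, 0, 0]

```text
t: 3.9
eef_pos: [0.4612, -0.1311, 0.0507]
ee_rot: [3.14, -0.011, -0.327]
force: [0.5, -0.9, -0.1]
width: 0.0008
```

Emit:
arm_command:
  fingers: [1, 1]
  dp:
    - [0, 0, -0.002]
    - [0, 0, -0.001]
  roll: [0, 0]

```text
t: 4.1
eef_pos: [0.4615, -0.1312, 0.0492]
ee_rot: [3.139, -0.012, -0.326]
force: [-9.8, 5.3, 27.6]
width: 0.0007
```

Contact, at 28 N vertical. Zero rows reset the target to the measured pose, so I hold with those.

Emit:
arm_command:
  fingers: [1, 1]
  dp:
    - [0, 0, 0]
    - [0, 0, 0]
  roll: [0, 0]

```text
t: 4.3
eef_pos: [0.4618, -0.131, 0.0498]
ee_rot: [3.14, -0.012, -0.326]
force: [-0.1, -0.1, 0.7]
width: 0.0006
```

Emit:
arm_command:
  fingers: [1]
  dp:
    - [0, 0, -0.001]
  roll: [0]

```text
t: 4.4
eef_pos: [0.462, -0.131, 0.0492]
ee_rot: [3.14, -0.013, -0.325]
force: [-6.5, 4.5, 21.6]
width: 0.0007
```

Emit:
arm_command:
  fingers: [1]
  dp:
    - [0, 0, -0.0005]
  roll: [0]

```text
t: 4.5
eef_pos: [0.462, -0.1311, 0.0493]
ee_rot: [3.14, -0.013, -0.325]
force: [-5.9, 4.2, 13.5]
width: 0.0004
```

Emit:
arm_command:
  fingers: [1]
  dp:
    - [0, 0, -0.0005]
  roll: [0]

```text
t: 4.6
eef_pos: [0.462, -0.131, 0.0493]
ee_rot: [3.139, -0.013, -0.325]
force: [-3.1, 2.6, 11.0]
width: 0.0004
```

A steady -0.5 mm per row gives about 11 N. I'll finish the pause and lift.

Emit:
arm_command:
  fingers: [1, 1, 1]
  dp:
    - [0, 0, -0.0005]
    - [0, 0, -0.0005]
    - [0, 0, -0.0005]
  roll: [0, 0, 0]

```text
t: 4.9
eef_pos: [0.462, -0.131, 0.0493]
ee_rot: [3.139, -0.013, -0.324]
force: [-3.7, 1.2, 10.5]
width: 0.001
```

Emit:
arm_command:
  fingers: [1, 1, 1, 1, 1, 1, 1, 1]
  dp:
    - [0, 0, 0.01]
    - [0, 0, 0.02]
    - [0, 0, 0.02]
    - [0.03, 0.02, 0]
    - [0.03, 0.02, 0]
    - [0.03, 0.02, 0]
    - [0.03, 0.02, 0]
    - [0, 0, 0]
  roll: [0, 0, 0, 0, 0, 0, 0, 0]

```text
t: 5.7
eef_pos: [0.5858, -0.0486, 0.1048]
ee_rot: [3.14, -0.015, -0.326]
force: [-1.5, 0.9, -0.7]
width: 0.0007
```

```bash
python3 - <<'E'
from h import *
import cv2
s=get_state();print(s["eef_pos"]);ims=[]
for n in ("scene","side"):
    f=grab_frame(n);g=f.copy();uv=proj(model([0.4607,-.1316,.5929]),calibration(n));u0=uv.mean(0).astype(int)
    ims.append(cv2.resize(cv2.convertScaleAbs(g[u0[1]-45:u0[1]+35,u0[0]-50:u0[0]+50],alpha=1.5),None,fx=3.7,fy=3.7,interpolation=cv2.INTER_CUBIC))
    o=cv2.imread(f"pics/{n}0.png")
    ims.append(cv2.resize(cv2.convertScaleAbs(o[u0[1]-45:u0[1]+35,u0[0]-50:u0[0]+50],alpha=1.5),None,fx=3.7,fy=3.7,interpolation=cv2.INTER_CUBIC))
cv2.imwrite("pics/mid.png",np.vstack([np.hstack(ims[:2]),np.hstack(ims[2:])]))
E
```

```text
[ 0.58584584 -0.04858887  0.10483831]
```

View pics/mid.png

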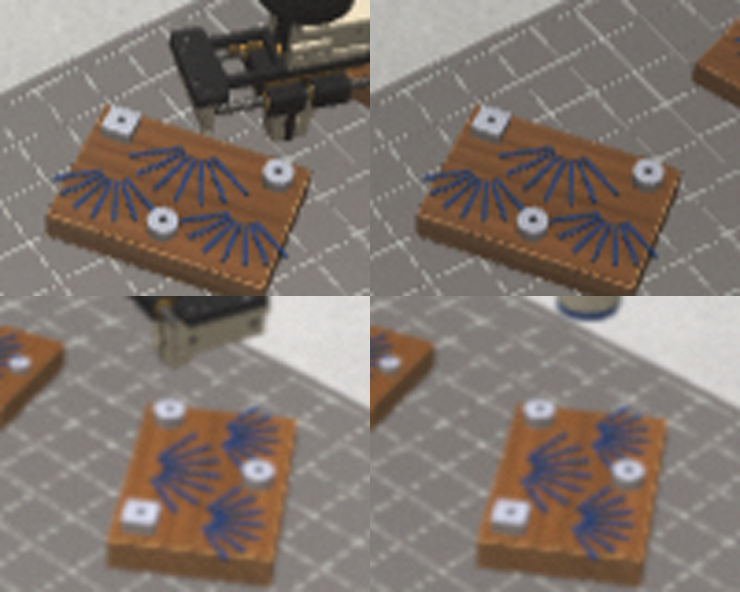

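Compared with the start picture on the right, the block has not moved: the studs sit at the same crop pixels. The closed fingers are above the round stud. Next: descend slowly (contact expected at TCP z≈0.0495).

Emit:
arm_command:
  fingers: [1, 1, 1, 1, 1, 1]
  dp:
    - [-0.001, 0.001, -0.02]
    - [0, 0, -0.015]
    - [0, 0, -0.007]
    - [0, 0, -0.004]
    - [0, 0, 0]
    - [0, 0, 0]
  roll: [0, 0, 0, 0, 0, 0]

```text
t: 6.4
eef_pos: [0.5784, -0.0515, 0.0589]
ee_rot: [3.14, -0.012, -0.33]
force: [0.3, 0.4, -0.7]
width: 0.0004
```

Emit:
arm_command:
  fingers: [1, 1, 1, 1, 1]
  dp:
    - [0.007, 0.004, 0]
    - [0, 0, -0.003]
    - [0, 0, -0.003]
    - [0, 0, -0.001]
    - [0, 0, -0.0005]
  roll: [0, 0, 0, 0, 0]

```text
t: 6.9
eef_pos: [0.5873, -0.0469, 0.0526]
ee_rot: [3.141, -0.015, -0.329]
force: [0.3, 0.9, -0.2]
width: 0.0005
```

Emit:
arm_command:
  fingers: [1, 1, 1]
  dp:
    - [-0.002, 0, -0.001]
    - [0, 0, -0.001]
    - [0, 0, -0.0005]
  roll: [0, 0, 0]

```text
t: 7.2
eef_pos: [0.5848, -0.047, 0.0498]
ee_rot: [3.141, -0.015, -0.33]
force: [-0.0, 0.5, 0.0]
width: 0.0003
```

Emit:
arm_command:
  fingers: [1]
  dp:
    - [0, 0, -0.0005]
  roll: [0]

```text
t: 7.3
eef_pos: [0.5848, -0.0469, 0.0494]
ee_rot: [3.141, -0.015, -0.329]
force: [-2.0, 0.1, 6.4]
width: 0.0002
```

Emit:
arm_command:
  fingers: [1]
  dp:
    - [0, 0, -0.0005]
  roll: [0]

```text
t: 7.4
eef_pos: [0.5848, -0.047, 0.0493]
ee_rot: [3.141, -0.015, -0.329]
force: [-2.9, 0.2, 7.5]
width: 0.0002
```

Emit:
arm_command:
  fingers: [1]
  dp:
    - [0, 0, -0.0005]
  roll: [0]

```text
t: 7.5
eef_pos: [0.5848, -0.047, 0.0494]
ee_rot: [3.141, -0.015, -0.329]
force: [-2.1, 1.1, 6.3]
width: 0.0002
```

Steady 6–7 N. I'll hold for 0.3 s more, lift, and go to the opposite stud (Δ ≈ -0.012, -0.117).

Emit:
arm_command:
  fingers: [1, 1, 1]
  dp:
    - [0, 0, -0.0005]
    - [0, 0, -0.0005]
    - [0, 0, -0.0005]
  roll: [0, 0, 0]

```text
t: 7.8
eef_pos: [0.5848, -0.047, 0.0494]
ee_rot: [3.141, -0.016, -0.329]
force: [-2.1, 1.8, 6.1]
width: 0.0005
```

Emit:
arm_command:
  fingers: [1, 1, 1, 1, 1, 1, 1, 1]
  dp:
    - [0, 0, 0.01]
    - [0, 0, 0.02]
    - [0, 0, 0.02]
    - [-0.003, -0.03, 0]
    - [-0.003, -0.03, 0]
    - [-0.003, -0.03, 0]
    - [-0.003, -0.025, 0]
    - [0, 0, 0]
  roll: [0, 0, 0, 0, 0, 0, 0, 0]

```text
t: 8.6
eef_pos: [0.5743, -0.165, 0.1063]
ee_rot: [-3.141, -0.021, -0.325]
force: [0.2, 0.4, -0.7]
width: 0.0006
```

Emit:
arm_command:
  fingers: [1, 1, 1, 1, 1, 1]
  dp:
    - [0, 0, -0.02]
    - [0, 0, -0.015]
    - [0, 0, -0.007]
    - [0, 0, -0.004]
    - [0, 0, 0]
    - [0, 0, 0]
  roll: [0, 0, 0, 0, 0, 0]

```text
t: 9.2
eef_pos: [0.5764, -0.1649, 0.0625]
ee_rot: [-3.14, -0.026, -0.326]
force: [0.1, -0.2, -0.1]
width: 0.0004
```

Emit:
arm_command:
  fingers: [1, 1, 1, 1]
  dp:
    - [-0.003, 0, -0.004]
    - [0, 0, -0.003]
    - [0, 0, -0.001]
    - [0, 0, 0]
  roll: [0, 0, 0, 0]

```text
t: 9.6
eef_pos: [0.574, -0.1645, 0.0554]
ee_rot: [-3.139, -0.028, -0.325]
force: [0.7, -0.8, -0.4]
width: 0.0006
```

Emit:
arm_command:
  fingers: [1, 1, 1, 1]
  dp:
    - [0, 0, -0.002]
    - [0, 0, -0.002]
    - [0, 0, -0.0005]
    - [0, 0, -0.0005]
  roll: [0, 0, 0, 0]

```text
t: 10.0
eef_pos: [0.5742, -0.1646, 0.0501]
ee_rot: [-3.139, -0.028, -0.325]
force: [0.5, 0.5, 0.5]
width: 0.0006
```

Emit:
arm_command:
  fingers: [1]
  dp:
    - [0, 0, -0.0005]
  roll: [0]

```text
t: 10.1
eef_pos: [0.5742, -0.1646, 0.0495]
ee_rot: [-3.139, -0.028, -0.325]
force: [-1.8, 0.6, 1.4]
width: 0.0006
```

Emit:
arm_command:
  fingers: [1]
  dp:
    - [0, 0, -0.0005]
  roll: [0]

```text
t: 10.2
eef_pos: [0.5742, -0.1646, 0.0494]
ee_rot: [-3.139, -0.028, -0.325]
force: [-1.6, 1.4, 8.2]
width: 0.0005
```

Emit:
arm_command:
  fingers: [1]
  dp:
    - [0, 0, -0.0005]
  roll: [0]

```text
t: 10.3
eef_pos: [0.5742, -0.1646, 0.0494]
ee_rot: [-3.139, -0.028, -0.325]
force: [-2.4, 2.1, 7.0]
width: 0.0004
```

Emit:
arm_command:
  fingers: [1, 1, 1, 1]
  dp:
    - [0, 0, -0.0005]
    - [0, 0, -0.0005]
    - [0, 0, -0.0005]
    - [0, 0, -0.0005]
  roll: [0, 0, 0, 0]

```text
t: 10.7
eef_pos: [0.5742, -0.1646, 0.0494]
ee_rot: [-3.139, -0.029, -0.324]
force: [-2.2, 1.6, 5.8]
width: 0.0003
```

Emit:
arm_command:
  fingers: [1, 1, 1, 1, 1, 1, 1, 1]
  dp:
    - [0, 0, 0.01]
    - [0, 0, 0.02]
    - [0, 0, 0.03]
    - [0, 0, 0.03]
    - [0, 0, 0.03]
    - [0, 0, 0.02]
    - [0, 0, 0]
    - [0, 0, 0]
  roll: [0, 0, 0, 0, 0, 0, 0, 0]

```text
t: 11.5
eef_pos: [0.5733, -0.1649, 0.1983]
ee_rot: [-3.139, -0.03, -0.325]
force: [0.0, -0.5, -0.6]
width: 0.0006
```

```bash
python3 - <<'E'
from h import *
import cv2
ims=[]
for n in ("scene","side"):
    f=grab_frame(n);u0=proj(model([0.4607,-.1316,.5929]),calibration(n)).mean(0).astype(int)
    for g in (f,cv2.imread(f"pics/{n}0.png")):
        ims.append(cv2.resize(cv2.convertScaleAbs(g[u0[1]-45:u0[1]+35,u0[0]-50:u0[0]+50],alpha=1.5),None,fx=3.7,fy=3.7,interpolation=cv2.INTER_CUBIC))
cv2.imwrite("pics/end.png",np.vstack([np.hstack(ims[:2]),np.hstack(ims[2:])]))
E
```

```text
(no output)
```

View pics/end.png

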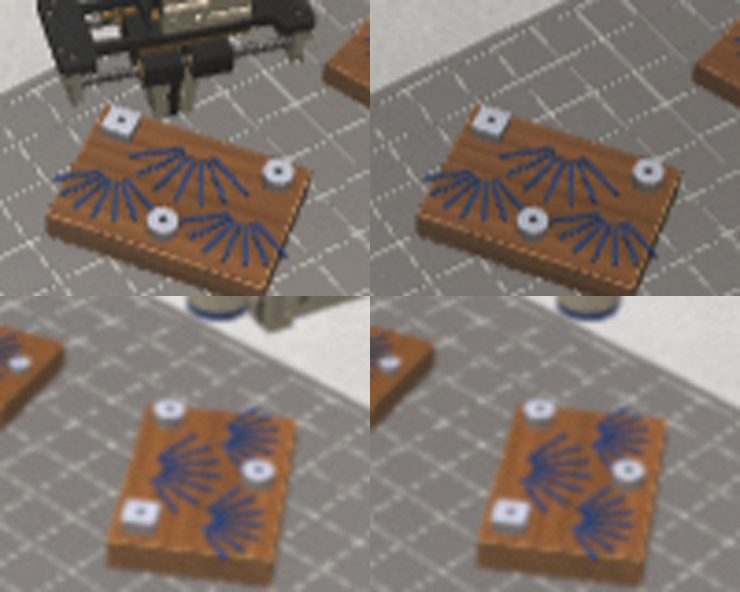

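The end view (left) matches the start view (right): all three studs are at the same pixels and the arm is clear above the block. I'm handing it in.

```bash
python3 -c "
from station import *
print(job_done())"
```

```text
the job is handed in; nothing more can be done
None
```

I touched all three studs from above with the gripper shut, in the order asked: square, round on the same edge, round opposite. Then I lifted clear to z ≈ 0.20 m and handed the job in at about 12 s.

- **Locating the block:** I fitted the stud positions from the scene and side cameras. The two agreed within 3 mm, and the wrist camera confirmed the result.
- **Contact:** each stud was held for 0.5–0.6 s or more, with the TCP within about 2 mm of the fitted centre. Steady vertical force was about 11 N on the square stud and 6–8 N on the two round ones. The first contact on the square stud was firmer than intended, reading 28 N vertically. It then fell to about 0.7 N for a moment before I pressed again. The highest reading, which comes only at the end of each call, was under the 60 N limit.
- **Last checks:** in the before and after pictures the larger block shows no visible shift. The small block also looks unmoved where it is in view, and the arm never came down near it. The only disagreement was up to 9 mm of sideways drift during the descents. I corrected it before each contact.

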